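Put the thermometer and dosing syringe away in the nursery medicine cabinet

TASK

The baby can reach this dresser from the crib, so put the thermometer tube and the dosing syringe away: drop them end-down, the same way up as they stand now, into the two yellow holders on the inside of the medicine cabinet's open door, one in each, whichever you like. Then push the door fully shut until its catch clicks in, with both still standing in their holders, and leave the other things on the dresser where they are.

Things in the scene. Friction and masses are not known exactly. Their poses are not given: they have to be found in the camera images.
- tube: Thermometer in its closed storage tube: a round upright stick, 20 mm diameter, 120 mm tall, white below and blue above (from 75 mm up), flat ends, 35 g; stands free on the dresser. Origin at the centre of its underside, z up along it.
- syringe: Orange oral dosing syringe standing free on its thumb disc, nozzle up, 118 mm tall, 25 g. From below: disc 24 mm diameter, 3 mm thick; rod 10 mm diameter; finger flange 24 mm diameter at 30 to 33 mm; smooth barrel 18 mm diameter from 33 to 106 mm (grip here); nozzle 7 mm diameter. Origin at the centre of its underside, z up along it.
- cabinet: Small white medicine cabinet fixed to the dresser, 120 mm deep (x), 210 mm wide (y), 160 mm high, wooden top, empty inside, its open front facing its own -x (towards the robot). Origin at the centre of its underside.
- door (a joint): Angle of the cabinet's mint-green door about its upright hinge, rad: 0 shut, 1.57 square to the cabinet front, 1.95 at most. It opens towards the robot, hinged at the cabinet's right (-y) edge, and stays where it is left (light friction). In the last 0.05 rad a sprung ball catch resists with about 8 N at door_push, then snaps home; so shut it reads 0, within noise.
- door_hinge (a point): On the hinge axis at dresser height, 60 mm before and 105 mm right of the cabinet's origin. Turns with the door: y runs along the door from hinge to free edge (208 mm), z up, x is the inner face's normal (into the cabinet when shut). The panel fills x -12 (outer face) to 0 mm, z 4 to 158 mm. Knob on the outer face at y 192, z 80 mm: 18 mm diameter, sticks out 17 mm.
- door_push (a point): Point on the door's flat outer face, 140 mm from the hinge and 135 mm up; a good place to push. Axes as door_hinge.
- holder_near (a point): Centre of the inner floor of the yellow holder nearer the hinge: open-topped square pocket, inside 32 x 32 mm, walls 3 mm, 65 mm deep (rim 65 mm above this point), centre 28 mm off the door's inner face and 80 mm from the hinge; floor 20 mm above the dresser. The door's top edge is 138 mm above this point. Turns with the door, axes as door_hinge.
- holder_far (a point): The same for the equal holder farther from the hinge, 150 mm from it (70 mm from the other holder along the door).
- dispenser: Pale pink push-dispenser bottle, 58 mm diameter, 162 mm tall; not to be moved. Origin under its centre.
- monitor: White baby-monitor parent unit on a foot, 45 x 75 mm, 142 mm tall with its stub aerial; not to be moved. Origin under its centre.
- elephant: Grey-blue ceramic elephant with pink ears, about 110 x 45 mm, 80 mm tall; not to be moved. Origin under its belly.
- tin: Empty open aluminium tin, 72 mm diameter, 75 mm tall; not to be moved. Origin under its centre.
Things that resemble listed ones, but are neither listed nor needed, are in the scene too. There is more than one size of the syringe; the one meant has the size given above. There is more than one size of the tube; the one meant has the size given above.

How it is judged:
By the outcome, as a careful person would: the job done as asked, in the order asked, and still so for the second after the job is handed in, with the robot touching nothing.
It also fails if it takes over 72 s, if anything falls off the work surface, if the arm or the gripper's body presses on something with over 40 N, if the wrist force passes 120 N, or if a joint passes its speed limit or range.

ROBOT

A 6-joint arm with a two-finger parallel gripper is mounted at the origin on the work surface. World frame = base frame: x ahead of the robot, y to its left, z up, the work surface at z = 0. Lengths are in m, angles in degrees, forces in N, time in s.
With the tool pointing down it reaches from about 0.25 to 0.8 m from the base axis. Payload 3.9 kg.
Tool frame: the origin (TCP) lies between the finger pads; the fingertips stand 19 mm ahead of it and the grasp point (between the pads) is the TCP; x points along the fingers, y is the direction in which the jaws open and shut, and the axes are right-handed (so a half turn about x gives the same grasp; the last joint's range is limited). The gripper opens to 85 mm and grips with 20 to 120 N. Pads are 22 mm wide; open, the fingers measure 114 mm over their backs; the gripper's body (76 mm by 85 mm) begins 54 mm behind the grasp point. The pads swing forward as they close: fully open they stand 13 mm farther back than shut.
Start: joints at [72.823, 14.897, -7.913, 67.191, 0, 90], TCP at [0.155, 0.502, 0.25] pointing down, gripper open.
Joint ranges: [-159.42, 159.42], [-47.68, 98.78], [-73.54, 78.23], [-108.79, 121.32], [-90, 84.71], [-180, 180]. Speed limits (degrees/s): [147.25, 147.25, 180, 180, 180, 180].

INTERFACE

Orientations are given as a 3x3 rotation matrix whose columns are the frame's x, y, z axes.
In Python, from station import bot gives the robot as it stands. Calls block until the motion is done:
- bot.movep(position, orientation): joint-space move of the TCP to a pose.
- bot.move_linear(position, orientation=None, max_speed=0.15): straight line of the TCP; orientation=None keeps the orientation; max_speed is the mean speed in m/s.
- bot.set_joints(angles): joint-space move.
- bot.ungrasp() and bot.grasp(): open the fingers fully, or close them until they stop; the grip force is fixed at half the most.
- bot.wait(seconds).
- bot.inverse_kinematics(position, orientation): joint angles nearest the present ones, or None.
- bot.get_image(name): name is "side" or "top" or "wrist"; returns (picture, depth): 420x560x3 uint8, red, green, blue; 420x560 float32, m along the optical axis (not along the pixel's ray), 0 where there is no reading.
- bot.camera_model(name): a dict with "fx", "fy", "cx", "cy" (pixels), "eye" and "attitude" of the camera in the world; the wrist camera has in their place "hand_eye" (4x4, takes a point from camera to tool coordinates, whose origin is the TCP and whose axes are the tool frame's). Camera axes: x right, y up, looking along -z (the intrinsics and any distortion apply to the point x, -y, -z); pixel columns grow to the right and rows downward; lengths in m; the calibration is good to about 2 mm. A picture is of the moment at which its call begins: read the wrist's pose just before it. camera_model takes no time and is no camera call.
A pose or a line that the arm cannot do raises bot.MotionError and nothing moves.
- bot.hand_in(): hands the job in, once; it reports no verdict.
Trained networks look in the newest picture that a camera, given by its name, has taken for a name from the list of things; names that differ only in an ending like _2 or _b are one class to them, and where a whole thing is asked for, a point or a joint stands for the part that bears it (a point fixed in the world has none). Each returns a list of dicts, best first, with "p" (0 to 1); they miss things now and then, are a little off and sometimes report something else, mostly with a low value. They report only what shows in the picture. A call takes as long as a camera call. They do not tell look-alikes from the thing itself.
- bot.look_for(camera, label): "centre" ([column, row] in pixels, amid what is visible of it).
- bot.mark_of(camera, label): "centre" ([column, row] in pixels: a listed point, or the origin of a listed thing).
Readings, each from a call of its own:
- bot.read_t(): time.
- bot.read_qpos(): joint angles.
- bot.read_qvel(): joint speeds.
- bot.read_effort(): joint torques, N m.
- bot.read_tcp_pos(): TCP position.
- bot.read_tool_rot(): TCP orientation.
- bot.read_force(): force on the tool from outside, world axes, zero at the start.
- bot.read_moment(): the same for the moment, N m.
- bot.read_gripper_width(): finger opening in m.
Only numpy, scipy, OpenCV 4.12 (cv2) and the standard library are available. Lean on these libraries where they do the work, as an engineer would, in place of code of your own. Each camera call takes 0.05 s, during which the arm holds its last target. There are 200 camera calls.

## Working session

There is one attempt and no reset: what is moved stays moved. The work goes in short steps, each a Python script; the robot and the scene stay as the last script left them, time stands still between calls to the robot, and variables do not carry over. Pictures are saved under pics/ and viewed, about 8 in all and at most 12, crops included, and the job is handed in when it is done.

```bash
mkdir -p pics; ls
cat > h.py <<'E'
import numpy as np, cv2
from station import bot
def cam(n, pose=None):
    m=bot.camera_model(n); 
    if "eye" in m: return m, np.array(m["attitude"]), np.array(m["eye"])
    p,R=pose; H=np.array(m["hand_eye"]); return m, R@H[:3,:3], R@H[:3,3]+p
def snap(n, fn=None):
    pose=(np.array(bot.read_tcp_pos()),np.array(bot.read_tool_rot())) if n=="wrist" else None
    im,d=bot.get_image(n)
    if fn: cv2.imwrite("pics/"+fn,im[:,:,::-1])
    return im,d,cam(n,pose)
def rays(c,u,v):
    m,R,e=c
    K=np.array([[m["fx"],0,m["cx"]],[0,m["fy"],m["cy"]],[0,0,1]])
    return K,R,e
def pts(c,d):
    m,R,e=c; v,u=np.mgrid[:d.shape[0],:d.shape[1]]
    x=(u-m["cx"])/m["fx"]*d; y=-(v-m["cy"])/m["fy"]*d
    return np.stack([x,y,-d],-1)@R.T+e
def proj(c,p):
    m,R,e=c; q=(np.asarray(p)-e)@R
    return np.stack([m["cx"]+m["fx"]*q[...,0]/-q[...,2], m["cy"]-m["fy"]*q[...,1]/-q[...,2]],-1)
def onz(c,uv,z):
    m,R,e=c; r=R@np.array([(uv[0]-m["cx"])/m["fx"],-(uv[1]-m["cy"])/m["fy"],-1]); return e+r*(z-e[2])/r[2]
E
python3 - <<'E'
from h import *
for n in("side","top"):
    im,d,c=snap(n,n+"0.png"); print(c); np.savez(n+"0.npz",im=im,d=d)
    for l in("tube","syringe","cabinet","door_hinge","holder_near","holder_far","door_push"):
        print(n,l,[(np.round(r["centre"]).tolist(),round(r["p"],2)) for r in bot.mark_of(n,l)])
print(bot.camera_model("wrist"),bot.read_t())
E
```

```text
pics
({'fx': 386.4370539010399, 'fy': 386.4370539010399, 'cx': 278.883048130496, 'cy': 207.22513397119639, 'eye': array([0.81140052, 0.01940572, 0.87857458]), 'attitude': array([[ 2.81183712e-01, -9.17510103e-01,  2.81266654e-01],
       [ 9.59653887e-01,  2.68948126e-01, -8.20446312e-02],
       [-3.69361561e-04,  2.92988252e-01,  9.56115970e-01]])}, array([[ 2.81183712e-01, -9.17510103e-01,  2.81266654e-01],
       [ 9.59653887e-01,  2.68948126e-01, -8.20446312e-02],
       [-3.69361561e-04,  2.92988252e-01,  9.56115970e-01]]), array([0.81140052, 0.01940572, 0.87857458]))
side tube [([337.0, 159.0], 0.75), ([360.0, 170.0], 0.64), ([156.0, 235.0], 0.35)]
side syringe [([267.0, 156.0], 0.95), ([295.0, 179.0], 0.79), ([157.0, 207.0], 0.61)]
side cabinet []
side door_hinge []
side holder_near [([157.0, 233.0], 0.91)]
side holder_far [([156.0, 204.0], 0.84), ([119.0, 197.0], 0.61)]
side door_push []
({'fx': 541.5777055012155, 'fy': 541.5777055012155, 'cx': 280.959420769422, 'cy': 213.53166152407562, 'eye': array([0.36117923, 0.0879357 , 1.35900462]), 'attitude': array([[-1.81813964e-03,
[... 488 characters left out ...]
, 279.0], 0.69), ([248.0, 253.0], 0.42)]
top cabinet []
top door_hinge [([393.0, 198.0], 0.82)]
top holder_near [([385.0, 233.0], 0.76), ([408.0, 252.0], 0.53)]
top holder_far [([382.0, 258.0], 0.93)]
top door_push [([409.0, 251.0], 0.8)]
{'fx': 332.58685992833693, 'fy': 332.58685992833693, 'cx': 282.70902079860844, 'cy': 211.3723034398646, 'hand_eye': array([[ 4.98905495e-04,  2.59161394e-01, -9.65833900e-01,
        -1.24097511e-01],
       [ 9.99999674e-01, -7.42299764e-04,  3.17373298e-04,
        -8.17539692e-04],
       [-6.34687369e-04, -9.65833744e-01, -2.59161680e-01,
        -6.45658651e-02],
       [ 0.00000000e+00,  0.00000000e+00,  0.00000000e+00,
         1.00000000e+00]])} 0.8
```

View pics/top0.png

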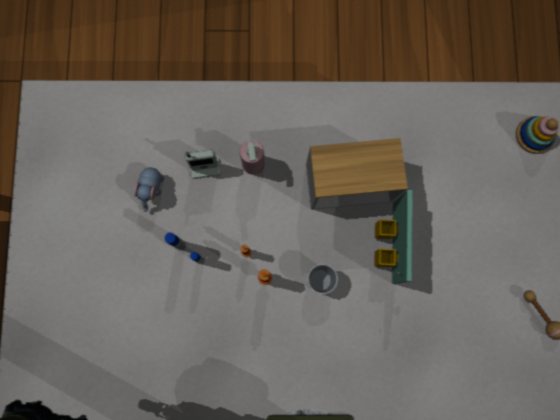

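View pics/side0.png

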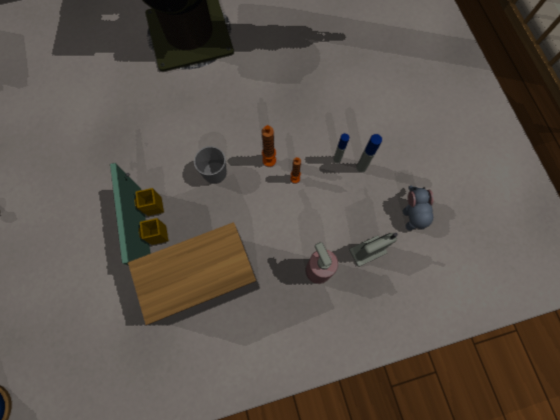

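Top view: the tubes stand at (172,239) and (195,256), the syringes at (245,250) and (265,277). The door is about square to the cabinet, with its holders at (386,230) and (386,258). Next I'll measure heights, diameters and the cabinet and door geometry from depth.

Run:
```python
from h import *
s=np.load("side0.npz"); t=np.load("top0.npz")
cs=cam("side"); ct=cam("top")
def up(im,x0,y0,w,h,k): return cv2.resize(im[y0:y0+h,x0:x0+w,::-1],None,fx=k,fy=k,interpolation=cv2.INTER_CUBIC)
cv2.imwrite("pics/crop.png",up(s["im"],240,110,160,90,5))
for n,c,z in(("side",cs,s),("top",ct,t)):
    P=pts(c,z["d"]); ok=z["d"]>0
    hsv=cv2.cvtColor(z["im"],cv2.COLOR_RGB2HSV).astype(int); H,S,V=hsv[...,0],hsv[...,1],hsv[...,2]
    print(n,"table z",np.median(P[ok][:,2]))
    for nm,mask in(("blue",(H>108)&(H<130)&(S>180)),("orange",(H<12)&(S>190)&(V>60)),("yellow",(H>18)&(H<30)&(S>200)),("mint",(H>65)&(H<95)&(S>60)),("wood",(H>8)&(H<22)&(S>80)&(S<200))):
        mask=mask&ok&(P[...,2]>0.02)&(P[...,2]<.2)
        k,L,st,ce=cv2.connectedComponentsWithStats(mask.astype(np.uint8))
        for i in range(1,k):
            if st[i,4]<15: continue
            q=P[L==i]; 
            top=q[q[:,2]>np.percentile(q[:,2],95)-.01]
            print(nm,ce[i].round(),st[i,4],"z",np.percentile(q[:,2],[2,50,98]).round(3),"xy mid",((np.percentile(q,2,0)+np.percentile(q,98,0))/2)[:2].round(3),"top ext",np.ptp(top,0)[:2].round(3), top.mean(0).round(3))
            if nm in("mint","wood","yellow"):
                print("  minrect",cv2.minAreaRect((top[:,:2]*1000).astype(np.float32)))
```

```text
side table z 0.00044835469484416635
blue [343. 141.] 96 z [0.085 0.118 0.122] xy mid [0.476 0.265] top ext [0.018 0.017] [0.477 0.265 0.12 ]
blue [373. 144.] 190 z [0.107 0.149 0.156] xy mid [0.514 0.314] top ext [0.021 0.023] [0.514 0.314 0.153]
orange [273. 154.] 20 z [0.043 0.047 0.054] xy mid [0.437 0.112] top ext [0.022 0.016] [0.439 0.114 0.048]
yellow [148. 202.] 552 z [0.022 0.064 0.087] xy mid [ 0.476 -0.185] top ext [0.039 0.04 ] [ 0.477 -0.185  0.083]
  minrect ((475.6455383300781, -185.03001403808594), (38.347171783447266, 38.273983001708984), 86.45794677734375)
yellow [153. 231.] 549 z [0.021 0.064 0.087] xy mid [ 0.546 -0.188] top ext [0.04  0.039] [ 0.546 -0.189  0.083]
  minrect ((545.3167114257812, -188.23480224609375), (38.45936965942383, 38.21566390991211), 87.18244171142578)
mint [127. 216.] 1954 z [0.035 0.13  0.16 ] xy mid [ 0.517 -0.219] top ext [0.207 0.02 ] [ 0.525 -0.219  0.158]
  minrect ((519.2152099609375, -220.07040405273438), (11.374503135681152, 207.02951049804688), 87.25070190429688)
wood [186.  27.] 1294 z [0.023 0.081 0.134] xy mid [ 0.046 -0.001] t
[... 3144 characters left out ...]
11887264251709), 1.0470197200775146)
wood [264. 275.] 111 z [0.043 0.149 0.155] xy mid [0.429 0.107] top ext [0.024 0.024] [0.43  0.107 0.15 ]
  minrect ((430.0325622558594, 106.41755676269531), (22.942604064941406, 23.91295623779297), 62.94475555419922)
wood [542. 313.] 335 z [0.022 0.031 0.044] xy mid [ 0.345 -0.567] top ext [0.1   0.075] [ 0.336 -0.573  0.036]
  minrect ((350.66253662109375, -569.1504516601562), (111.97335815429688, 34.949798583984375), 28.6862850189209)
wood [556. 336.] 36 z [0.027 0.035 0.044] xy mid [ 0.289 -0.596] top ext [0.012 0.016] [ 0.289 -0.597  0.038]
  minrect ((287.6957092285156, -597.2718505859375), (11.93924331665039, 13.635383605957031), 39.08549118041992)
```

View pics/crop.png

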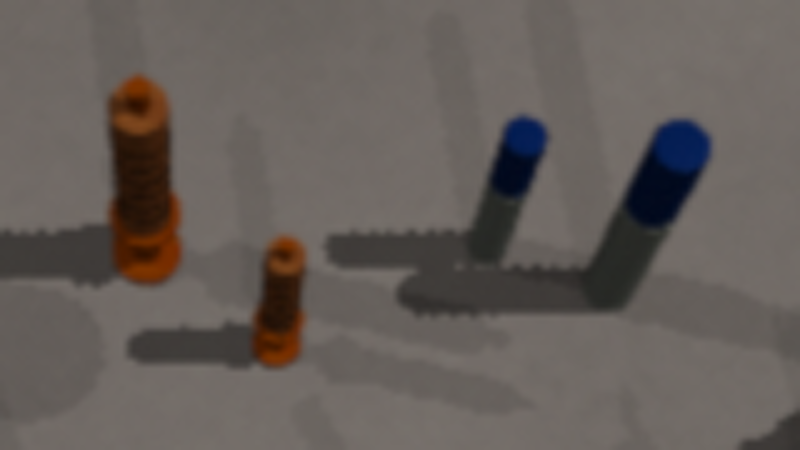

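The two tubes (side view):
- Left (343,141): top at 0.120 m, about 18–20 mm across, blue upper part.
- Right (373,144): top at 0.155 m.

The left one is the tube meant, at (0.475, 0.266).

The two syringes:
- Small (295,166): shoulder at 0.106 m, about 17 mm barrel.
- Big (267,138): shoulder at 0.15 m.

The small one is the syringe meant, at (0.4945, 0.152). The enlarged crop shows the same size difference.

The hinge comes out at (0.624, -0.219) and the door direction at about 177.5°, which is about 82° open. The syringe goes first, into the far holder. The tube follows, so its fingers open above the syringe's thin nozzle.

```bash
cat >> h.py <<'E'
def Rd(a):
    a=np.radians(a); c,s=np.cos(a),np.sin(a); return np.array([[0,c,s],[0,s,-c],[-1,0,0]])
E
python3 - <<'E'
from h import *
R0=np.array(bot.read_tool_rot()); print(R0.round(2))
R=Rd(-48)
for a in (-48,132): 
    for p in([.4945,.152,.088],[.475,.2655,.105]): print(a,bot.inverse_kinematics(p,Rd(a)))
for a in(177.5,-2.5):
    for p in([.475,-.185,.125],[.545,-.187,.125]): print(a,bot.inverse_kinematics(p,Rd(a)))
for k in (0,180):
  for th in(82,40,-1):
    b=np.radians(95.6+th); y=np.array([np.cos(b),np.sin(b)]); x=np.array([y[1],-y[0]])
    p=np.array([.624,-.219])+.14*y-.023*x
    print(k,th,p,bot.inverse_kinematics([*p,.135],Rd(95.6+th+k)))
im,d,c=snap("top")
E
```

```text
[[ 0.    0.3   0.96]
 [ 0.    0.96 -0.3 ]
 [-1.    0.   -0.  ]]
-48 [ 17.08644366  21.33202574 -24.81036339  43.85761086   0.
 155.08644366]
-48 [ 29.20289271  22.58615716 -19.66635862  47.74748423   0.
 167.20289271]
132 [ 17.08644366  21.33202574 -24.81036339  43.85761086   0.
 -24.91355634]
132 [ 29.20289271  22.58615716 -19.66635862  47.74748423   0.
 -12.79710729]
177.5 [ -21.27960443   18.47471991  -22.77758774   48.74769235    0.
 -108.77960443]
177.5 [ -18.93808214   24.33141171  -13.31849568   52.35009261    0.
 -106.43808214]
-2.5 [-21.27960443  18.47471991 -22.77758774  48.74769235   0.
  71.22039557]
-2.5 [-18.93808214  24.33141171 -13.31849568  52.35009261   0.
  73.56191786]
0 82 [ 0.48315966 -0.23611723] [ -26.04448281   20.42165027  -18.02286799   51.55548174    0.
 -113.64448281]
0 40 [ 0.50788157 -0.13748   ] [-15.14657871  19.38894307 -19.64409158  50.96696536   0.
 -60.74657871]
0 -1 [ 0.58984624 -0.08129553] [ -7.84734891  25.59019561  -9.53675773  54.87304666   0.
 -12.44734891]
180 82 [ 0.48315966 -0.23611723] [-26.04448281  20.42165027 -18.02286799  51.55548174   0.
  66.35551719]
180 40 [ 0.50788157 -0.13748   ] [-15.14657871  19.38894307 -19.64409158  50.96696536   0.
 119.25342129]
180 -1 [ 0.58984624 -0.08129553] [ -7.84734891  25.59019561  -9.53675773  54.87304666   0.
 167.55265109]
```

Run:
```python
from h import *
R=Rd(-48)
bot.movep([.4945,.152,.25],R)
im,d,c=snap("wrist","w1.png")
uv=proj(c,[.4945,.152,.106]); print("expect shoulder px",uv)
bot.move_linear([.4945,.152,.088],max_speed=.15)
bot.grasp(); print("w",bot.read_gripper_width())
bot.move_linear([.4945,.152,.30],max_speed=.2)
print("w",bot.read_gripper_width(),bot.read_t())
im,d,c=snap("wrist","w2.png"); im2,d2,c2=snap("side","s2.png")
a=cv2.imread("pics/w1.png"); b=cv2.imread("pics/w2.png"); cc=im2[:,:,::-1]
cv2.imwrite("pics/m1.png",cv2.resize(np.hstack([a,b]),(800,300)))
```

```text
expect shoulder px [282.05997715 203.74332542]
w 0.016341469925515516
w 0.016615188110245264 5.75
```

View pics/m1.png

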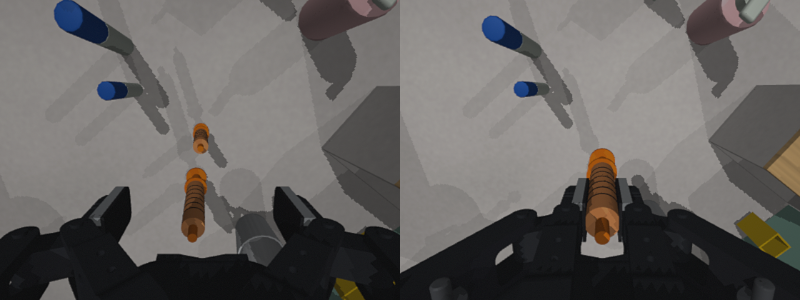

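The wrist views show the small syringe below, at (200,140) left panel, and then a syringe held between the pads at (602,195), with the small one gone from the table. Next I'll check numerically which one is held, its offset and its tilt.

Run:
```python
from h import *
tcp=np.array(bot.read_tcp_pos()); print(tcp.round(4))
for n in("side","top"):
    im,d,c=snap(n); P=pts(c,d)
    hsv=cv2.cvtColor(im,cv2.COLOR_RGB2HSV).astype(int)
    m=(hsv[...,0]<18)&(hsv[...,1]>110)&(d>0)&(P[...,2]>.02)&(P[...,0]>.38)&(P[...,0]<.56)&(P[...,1]>.05)&(P[...,1]<.22)
    k,L,st,ce=cv2.connectedComponentsWithStats(m.astype(np.uint8))
    for i in range(1,k):
        if st[i,4]<8: continue
        q=P[L==i]; print(n,ce[i].round(),st[i,4],q.min(0).round(3),q.max(0).round(3))
        if q[:,2].min()>.18:
            for z in np.arange(.2,.35,.01):
                s=q[abs(q[:,2]-z)<.005]
                if len(s)>1: print(z.round(2),len(s),s.min(0)[:2].round(4),s.max(0)[:2].round(4))
```

```text
[0.4938 0.1518 0.2986]
side [305. 116.] 20 [0.494 0.145 0.284] [0.522 0.162 0.347]
0.29 4 [0.4944 0.1568] [0.5003 0.1617]
0.3 9 [0.4938 0.1536] [0.5029 0.1614]
0.31 3 [0.5007 0.1548] [0.5022 0.1557]
0.32 2 [0.5086 0.1496] [0.5112 0.1509]
side [268. 143.] 375 [0.419 0.088 0.022] [0.447 0.121 0.171]
side [299. 135.] 181 [0.487 0.125 0.212] [0.533 0.161 0.337]
0.21 48 [0.4868 0.1402] [0.5067 0.161 ]
0.22 27 [0.4906 0.1388] [0.507  0.1581]
0.23 3 [0.4972 0.1445] [0.5006 0.1496]
0.24 34 [0.4887 0.1383] [0.5063 0.1613]
0.25 32 [0.4947 0.1402] [0.5062 0.1602]
0.26 26 [0.4925 0.1402] [0.504  0.1576]
0.27 5 [0.5002 0.1518] [0.5036 0.1566]
0.29 3 [0.5123 0.1368] [0.515  0.1408]
0.33 2 [0.5306 0.1279] [0.5309 0.1281]
```

Held: disc bottom near z 0.21 as expected, centred within about 2 mm, and upright. The big syringe is still in its place. Next: hover over the far holder and compare in the same image.

Run:
```python
from h import *
R=Rd(-2.5)
bot.movep([.475,-.185,.30],R)
bot.move_linear([.475,-.185,.187],max_speed=.15)
print(np.array(bot.read_tcp_pos()).round(4))
for n in("side","top"):
    im,d,c=snap(n,n+"3.png"); P=pts(c,d)
    hsv=cv2.cvtColor(im,cv2.COLOR_RGB2HSV).astype(int); H,S=hsv[...,0],hsv[...,1]
    o=(H<17)&(S>110)&(d>0)&(abs(P[...,0]-.475)<.04)&(abs(P[...,1]+.185)<.04)&(P[...,2]>.092)&(P[...,2]<.15)
    q=P[o]; print(n,len(q))
    for z0 in np.arange(.095,.15,.01):
        s=q[abs(q[:,2]-z0)<.005]
        if len(s)>1: print(z0.round(3),len(s),s.min(0)[:2].round(4),s.max(0)[:2].round(4))
    y=(H>18)&(H<32)&(S>180)&(d>0)&(P[...,2]>.07)&(P[...,2]<.1)&(abs(P[...,0]-.475)<.03)
    if y.sum()>8: print("rim",cv2.minAreaRect((P[y][:,:2]*1000).astype(np.float32)))
i=cv2.imread("pics/side3.png")[120:270,80:280]; cv2.imwrite("pics/c3.png",cv2.resize(i,None,fx=4,fy=4,interpolation=cv2.INTER_CUBIC))
```

```text
[ 0.4757 -0.1849  0.1878]
side 145
0.105 62 [ 0.4668 -0.1986] [ 0.4891 -0.176 ]
0.115 8 [ 0.477  -0.1896] [ 0.4826 -0.1823]
0.125 2 [ 0.4793 -0.1971] [ 0.4844 -0.1794]
0.135 48 [ 0.4667 -0.1983] [ 0.4892 -0.1754]
0.145 24 [ 0.4719 -0.1922] [ 0.4868 -0.178 ]
rim ((476.46044921875, -188.79356384277344), (45.90023422241211, 37.33008575439453), 88.23674774169922)
top 54
0.095 2 [ 0.4683 -0.1928] [ 0.4869 -0.1813]
0.105 24 [ 0.4677 -0.1893] [ 0.4863 -0.175 ]
0.135 23 [ 0.4672 -0.1828] [ 0.4878 -0.173 ]
0.145 4 [ 0.4733 -0.1779] [ 0.4819 -0.1765]
rim ((475.0218811035156, -181.63824462890625), (37.72077178955078, 37.06371307373047), 86.73677062988281)
```

View pics/c3.png

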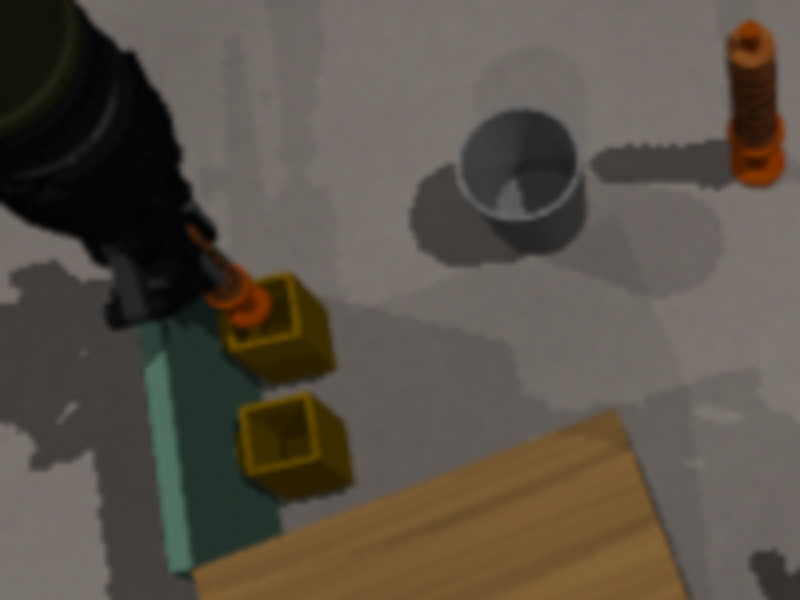

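The disc (crop (248,310)) hangs over the far pocket, about 3 mm in +x and 2 mm in -y off its centre. I'll correct that and lower it.

Run:
```python
from h import *
print(np.array(bot.read_force()).round(1))
for z in(.187,.165,.14,.116):
    bot.move_linear([.4725,-.183,z],max_speed=.1); print(z,np.array(bot.read_force()).round(1))
bot.ungrasp(); bot.move_linear([.4725,-.183,.30],max_speed=.2)
R=Rd(-48)
bot.movep([.475,.2655,.25],R)
im,d,c=snap("side"); P=pts(c,d)
hsv=cv2.cvtColor(im,cv2.COLOR_RGB2HSV).astype(int); H,S=hsv[...,0],hsv[...,1]
q=P[(H<17)&(S>110)&(d>0)&(abs(P[...,0]-.475)<.04)&(abs(P[...,1]+.185)<.04)&(P[...,2]>.09)&(P[...,2]<.2)]
print(len(q),q.min(0).round(3),q.max(0).round(3)); t=q[abs(q[:,2]-.124)<.006]; print("shoulder",t.mean(0).round(4))
bot.move_linear([.475,.2655,.105],max_speed=.15)
bot.grasp(); print("w",bot.read_gripper_width())
bot.move_linear([.475,.2655,.31],max_speed=.2)
bot.movep([.545,-.187,.31],Rd(-2.5))
bot.move_linear([.545,-.187,.204],max_speed=.15)
print("w",bot.read_gripper_width(),bot.read_t())
for n in("side","top"):
    im,d,c=snap(n,n+"4.png"); P=pts(c,d); m=(d>0)&(abs(P[...,0]-.547)<.035)&(abs(P[...,1]+.187)<.03)&(P[...,2]>.093)&(P[...,2]<.2)
    hsv=cv2.cvtColor(im,cv2.COLOR_RGB2HSV).astype(int)
    q=P[m&(hsv[...,1]<150)]
    for z0 in np.arange(.095,.2,.01):
        s=q[abs(q[:,2]-z0)<.005]
        if len(s)>1: print(n,z0.round(3),len(s),s.min(0)[:2].round(4),s.max(0)[:2].round(4))
i=cv2.imread("pics/side4.png")[120:270,80:280]; cv2.imwrite("pics/c4.png",cv2.resize(i,None,fx=4,fy=4,interpolation=cv2.INTER_CUBIC))
```

```text
[ 0.6  0.2 -0.2]
0.187 [ 1.2  0.1 -0.5]
0.165 [ 0.2  0.2 -0.8]
0.14 [-0.5  0.3  0.5]
0.116 [ 0.2 -0.9 -0.5]
121 [ 0.465 -0.194  0.091] [ 0.484 -0.176  0.141]
shoulder [ 0.4768 -0.1838  0.1256]
w 0.018131091884395198
w 0.01843331753033223 18.575
side 0.095 8 [ 0.5348 -0.2169] [ 0.5597 -0.2157]
side 0.105 26 [ 0.5379 -0.217 ] [ 0.5686 -0.1788]
side 0.115 21 [ 0.5434 -0.2166] [ 0.5564 -0.1785]
side 0.125 22 [ 0.5416 -0.217 ] [ 0.5598 -0.1785]
side 0.135 21 [ 0.5444 -0.1943] [ 0.5566 -0.1789]
side 0.145 20 [ 0.5449 -0.1927] [ 0.5563 -0.1786]
side 0.155 24 [ 0.5429 -0.1943] [ 0.5567 -0.1783]
side 0.165 18 [ 0.5446 -0.1909] [ 0.5565 -0.1785]
side 0.175 13 [ 0.5447 -0.1837] [ 0.5567 -0.1786]
side 0.185 4 [ 0.5387 -0.1834] [ 0.5629 -0.1798]
side 0.195 20 [ 0.5259 -0.1831] [ 0.5697 -0.1772]
top 0.105 8 [ 0.5374 -0.1858] [ 0.5526 -0.1771]
top 0.115 11 [ 0.5371 -0.1874] [ 0.5532 -0.1757]
top 0.125 8 [ 0.5375 -0.1891] [ 0.5513 -0.1773]
top 0.135 9 [ 0.5377 -0.1882] [ 0.5477 -0.1759]
top 0.145 9 [ 0.5376 -0.1858] [ 0.5527 -0.1757]
top 0.155 10 [ 0.5381 -0.183 ] [ 0.5537 -0.1764]
top 0.165 5 [ 0.5388 -0.1808] [ 0.5504 -0.1759]
top 0.175 8 [ 0.5415 -0.1782] [ 0.552  -0.1767]
top 0.185 7 [ 0.5422 -0.1806] [ 0.5575 -0.1759]
top 0.195 10 [ 0.5247 -0.1855] [ 0.5606 -0.1749]
```

View pics/c4.png

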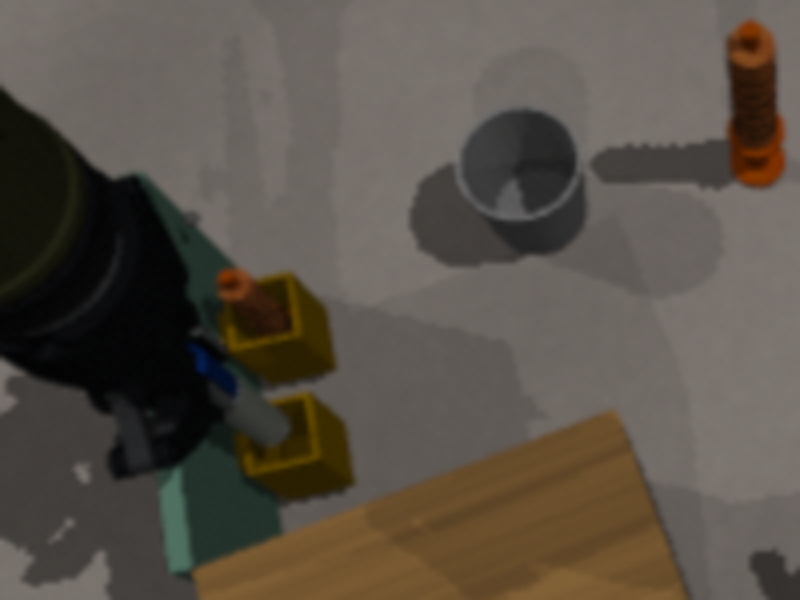

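The syringe stands in the far holder (crop (255,305)). The tube end (crop (270,430)) hangs over the near one, about 1.5 mm off. I'll lower and release it, then swing round to the outer face.

Run:
```python
from h import *
for z in(.18,.155,.135):
    bot.move_linear([.5445,-.1865,z],max_speed=.1); print(z,np.array(bot.read_force()).round(1))
bot.ungrasp(); bot.move_linear([.5445,-.1865,.30],max_speed=.2)
bot.movep([.48,-.30,.30],Rd(-2.5)); bot.grasp()
for n in("side","top"): 
    im,d,c=snap(n,n+"5.png"); P=pts(c,d)
    hsv=cv2.cvtColor(im,cv2.COLOR_RGB2HSV).astype(int); H,S=hsv[...,0],hsv[...,1]
    near=(d>0)&(P[...,2]>.09)&(P[...,2]<.2)&(abs(P[...,1]+.187)<.022)
    for nm,m in(("syr",near&(H<17)&(S>110)&(abs(P[...,0]-.475)<.03)),("tube",near&(H>100)&(H<130)&(S>150)&(abs(P[...,0]-.545)<.03))):
        q=P[m]; print(n,nm,len(q),q.min(0).round(3),q.max(0).round(3))
    q=P[(H>65)&(H<95)&(S>60)&(P[...,2]>.15)&(P[...,2]<.17)&(P[...,0]<.7)&(d>0)]
    print(n,"door",cv2.minAreaRect((q[:,:2]*1000).astype(np.float32)))
print(bot.read_t())
i=cv2.imread("pics/side5.png")[120:270,80:280]; cv2.imwrite("pics/c5.png",cv2.resize(i,None,fx=4,fy=4,interpolation=cv2.INTER_CUBIC))
```

```text
0.18 [0.5 0.6 0.6]
0.155 [-0.4  0.1  0.3]
0.135 [ 0.9 -0.1  0.5]
side syr 125 [ 0.466 -0.193  0.091] [ 0.484 -0.177  0.142]
side tube 139 [ 0.538 -0.197  0.103] [ 0.558 -0.178  0.145]
side door ((519.543212890625, -220.15110778808594), (11.07804012298584, 205.9892120361328), 87.21614837646484)
top syr 75 [ 0.466 -0.192  0.091] [ 0.482 -0.174  0.14 ]
top tube 74 [ 0.539 -0.194  0.107] [ 0.557 -0.176  0.145]
top door ((518.6661376953125, -218.76596069335938), (13.69276237487793, 204.59632873535156), 87.42900848388672)
22.9
```

View pics/c5.png

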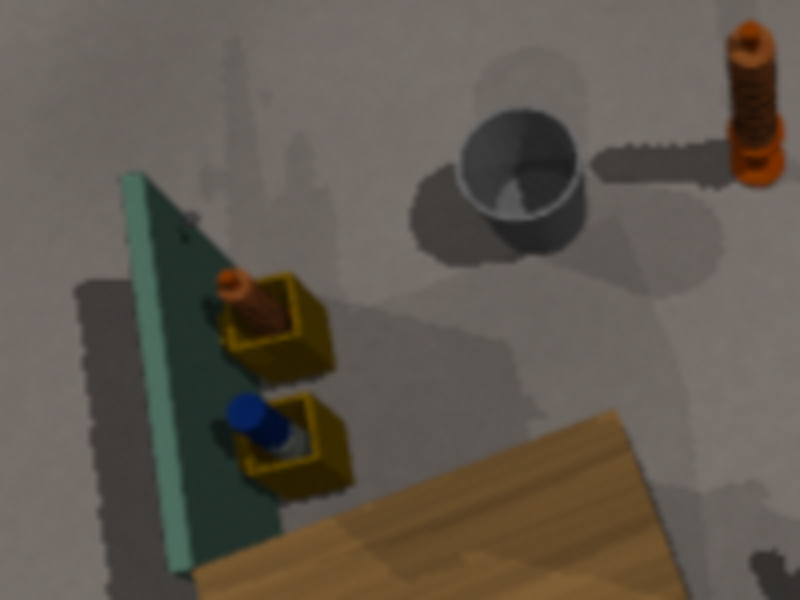

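Both stand in their holders: the orange at crop (255,305) and the blue tube at (265,425). The door is still at about 82°. Now I'll push it along its arc.

```bash
cat >> h.py <<'E'
def push(th,off,z=.135):
    b=np.radians(95.6+th); y=np.array([np.cos(b),np.sin(b)]); x=np.array([y[1],-y[0]])
    return [*(np.array([.624,-.219])+.14*y+off*x),z], Rd(95.6+th+180), np.array([*x,0])
E
python3 - <<'E'
from h import *
p,R,_=push(82,-.055,.30); bot.movep(p,R)
p,R,_=push(82,-.055); bot.move_linear(p,R,max_speed=.2)
for th in range(82,3,-6):
    p,R,x=push(th,-.023); bot.move_linear(p,R,max_speed=.08)
    f=np.array(bot.read_force()); print(th,round(-f@x,1),end="; ")
print(bot.read_t())
for n in("side","top"): 
    im,d,c=snap(n,n+"6.png"); P=pts(c,d)
    hsv=cv2.cvtColor(im,cv2.COLOR_RGB2HSV).astype(int); H,S=hsv[...,0],hsv[...,1]
    q=P[(H>65)&(H<95)&(S>60)&(P[...,2]>.15)&(P[...,2]<.17)&(P[...,0]<.7)&(d>0)]
    print(n,"door",cv2.minAreaRect((q[:,:2]*1000).astype(np.float32)))
E
```

```text
82 0.6; 76 0.0; 70 0.4; 64 -0.1; 58 0.9; 52 0.7; 46 -0.6; 40 0.0; 34 0.4; 28 -0.3; 22 0.5; 16 0.2; 10 0.7; 4 1.3; 29.0167
side door ((601.2889404296875, -115.8808822631836), (15.641117095947266, 203.2548370361328), 8.026801109313965)
top door ((592.3042602539062, -35.111907958984375), (11.299901962280273, 46.11025619506836), 13.307175636291504)
```

The door followed to a few degrees. Now fine steps through the catch, watching the force.

Run:
```python
from h import *
off=-.023; pk=0
for i in range(16):
    _,R,x=push(0,0); off_i=-.023+ -.0098+.0012*i   # start ~4deg back
    p,R,x=push(0,off_i); bot.move_linear(p,R,max_speed=.03); bot.wait(.1)
    f=-np.array(bot.read_force())@x; print(round(off_i*1000,1),round(f,1),end="; ")
    if f>22: break
print(bot.read_t())
im,d,c=snap("side","side7.png"); P=pts(c,d)
hsv=cv2.cvtColor(im,cv2.COLOR_RGB2HSV).astype(int); H,S=hsv[...,0],hsv[...,1]
q=P[(H>65)&(H<95)&(S>60)&(P[...,2]>.15)&(P[...,2]<.17)&(P[...,0]<.7)&(d>0)]
print("door",cv2.minAreaRect((q[:,:2]*1000).astype(np.float32)))
```

```text
-32.8 1.0; -31.6 6.0; -30.4 7.0; -29.2 2.8; -28.0 -0.1; -26.8 0.1; -25.6 0.0; -24.4 4.3; -23.2 6.6; -22.0 8.9; -20.8 11.6; -19.6 15.1; -18.4 17.3; -17.2 20.1; -16.0 22.2; 34.3667
door ((604.84033203125, -115.89886474609375), (12.65481948852539, 204.0211181640625), 5.759803771972656)
```

The force peaked at 7 N, dropped to 0, then met the hard stop, so the catch has clicked. I'll back off and check.

Run:
```python
from h import *
p,R,_=push(0,-.08); bot.move_linear(p,R,max_speed=.1)
p,R,_=push(0,-.09,.30); bot.move_linear(p,R,max_speed=.2)
bot.movep([.3,-.25,.32],R); bot.wait(.3)
for n in("side","top"):
    im,d,c=snap(n,n+"8.png"); P=pts(c,d)
    hsv=cv2.cvtColor(im,cv2.COLOR_RGB2HSV).astype(int); H,S=hsv[...,0],hsv[...,1]
    q=P[(H>65)&(H<95)&(S>60)&(P[...,2]>.15)&(P[...,2]<.17)&(P[...,0]<.7)&(d>0)]
    print(n,"door",cv2.minAreaRect((q[:,:2]*1000).astype(np.float32)))
a=cv2.imread("pics/side8.png");b=cv2.imread("pics/top8.png")
cv2.imwrite("pics/m8.png",cv2.resize(np.hstack([a,b]),(800,300))); print(bot.read_t())
```

```text
side door ((606.9721069335938, -115.3250732421875), (8.377018928527832, 203.29151916503906), 5.467337131500244)
top door ((606.7882080078125, -114.5777587890625), (11.773066520690918, 207.27337646484375), 5.513383865356445)
37.65
```

View pics/m8.png

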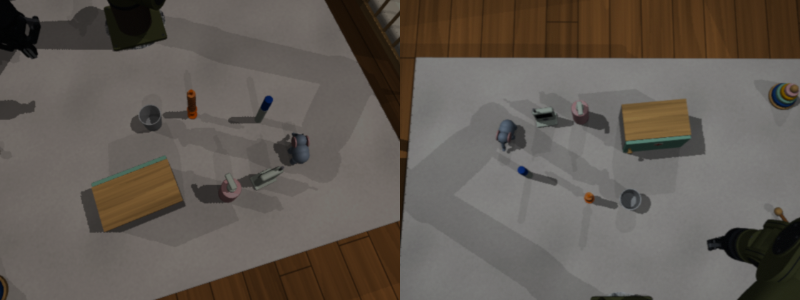

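The door lies flush at 5.5°, against the cabinet's 5.6°. The other objects are in their places, the large tube and syringe still stand, and the arm is clear.

```bash
python3 -c "
from station import bot
bot.hand_in(); print('ok')"
```

```text
the job is handed in; nothing more can be done
ok
```

The syringe (118 mm) is in the far holder and the thermometer tube (120 mm) is in the near one, both the same way up as before. The door is shut, and the job was handed in at about 38 s.

- **Holders:** the last look before closing showed both standing in their holders. Tops were at about 0.14 m, which matches each resting on the holder floor. I could not see inside once the door was shut, so I did not confirm that they still stand.
- **Catch:** the push force rose to about 7 N, fell to 0, then met a hard stop, where I pressed to 22 N. After backing off, the door reads 5.5° against the cabinet's 5.6°, so it is shut within measuring noise.
- **Other things:** in the final picture the other things, including the larger tube and syringe, are where they were, and the arm is clear of everything.
- **One mismatch:** the gripper read 16.5 mm on the 18 mm barrel and 18.3 mm on the 20 mm tube. Both are about 1.5 mm low, so probably an offset in the gripper reading. The measured heights match the right-sized ones.

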